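# Pack the needle case and snap both covers shut

## Task

Get the two needle cases ready for the road: lay the loose needle packet flat in the empty case, leave the other packet in its case, and close both covers, pressing each down until its catch snaps and holds it fully shut. One cover only looks closed: it still lies ajar on its catch. Do not push over or shift the other things on the worktop.

Things in the scene. Friction and masses are not known exactly. Their poses are not given: they have to be found in the camera images.
- packet_1_center (a point): The loose needle packet: stiff blister packet, red and white, 30 x 86 x 9 mm, lying flat between the two cases, in front of a fixed centrifuge (330 mm high, from x = 0.51 back, y -0.05 to 0.23: keep clear). Point: its centre, 4.5 mm up; axes: x across the width, y along the length, z up. About 20 g.
- packet_1: The same loose needle packet, origin at the centre of its underside, axes as for its centre point.
- packet_2_center (a point): A needle packet of the same make and size that already lies flat in case_b. Point: its centre; axes as for packet_1.
- packet_2: The same packet in case_b, origin at the centre of its underside.
- case_a: Shallow grey case, 122 (x) x 94 (y) x 30 mm high, fixed to the worktop; the empty one, its cover wide open; it may stand left or right. Origin: centre of underside; x points from catch side to hinge side, z up. Bay 112 (x) x 84 (y) mm inside, floor at 14 mm, rim at 30 mm. Catch housing (36 mm wide, 34 mm high) juts out mid -x side to x = -88 mm
- case_b: Shallow grey case, 122 (x) x 94 (y) x 30 mm high, fixed to the worktop; the filled one, holding packet_2, its cover ajar. Origin: centre of underside; x points from catch side to hinge side, z up. Bay 112 (x) x 84 (y) mm inside, floor at 14 mm, rim at 30 mm. Catch housing (36 mm wide, 34 mm high) juts out mid -x side to x = -88 mm
- case_a_bay (a point): Centre of the bay floor of case_a, 14 mm above the worktop; axes as the case's.
- case_a_hinge (a point): Middle of the cover's hinge line on case_a, 64 mm to +x of the case's centre, 32 mm above the worktop; axes as the case's.
- cover_a_press (a point): Place to press on cover_a, a white plate 4 mm thick, 96 mm wide, reaching 133 mm (lip 139 mm) from the hinge: on the outer face, half-way across, 110 mm from the hinge line; when shut it is 36 mm above the worktop. It moves with the cover: x runs along the plate towards the hinge, z is square to the outer face.
- cover_a (a joint): Opening angle of case_a's cover, rad: 0 = shut and latched, stop at 2.0. Starts wide open, 1.70 to 1.95. Falls shut by its weight below about 1.0; light friction keeps it open above. Falling, it stops ajar on the sprung catch bar at about 0.075 (front edge 10 mm high); 4 to 6 N down near the front edge (touching it is not enough) makes it snap to 0 (latched: under 0.02), where it stands on a solid stop and takes 15 N.
- case_b_bay (a point): Centre of the bay floor of case_b, 14 mm above the worktop; axes as the case's.
- case_b_hinge (a point): Middle of the cover's hinge line on case_b, 64 mm to +x of the case's centre, 32 mm above the worktop; axes as the case's.
- cover_b_press (a point): Place to press on cover_b, a white plate 4 mm thick, 96 mm wide, reaching 133 mm (lip 139 mm) from the hinge: on the outer face, half-way across, 110 mm from the hinge line; when shut it is 36 mm above the worktop. It moves with the cover: x runs along the plate towards the hinge, z is square to the outer face.
- cover_b (a joint): Opening angle of case_b's cover, rad: 0 = shut and latched, stop at 2.0. Starts ajar, not latched. Falls shut by its weight below about 1.0; light friction keeps it open above. Falling, it stops ajar on the sprung catch bar at about 0.075 (front edge 10 mm high); 4 to 6 N down near the front edge (touching it is not enough) makes it snap to 0 (latched: under 0.02), where it stands on a solid stop and takes 15 N.
- tape_roll_a: Bystander: beige tape roll on end, 33 mm across, 50 mm high. Origin under its centre.
- tape_roll_c: Bystander: pale tape roll on end, 33 mm across, 60 mm high. Origin under its centre.
- pen: Bystander: blue pen lying flat, 136 x 9 x 10 mm. Origin under its centre, y along the pen.
- bottle_brown: Bystander: brown bottle with a black cap, 60 mm across, 142 mm high. Origin under its centre.
- instrument_box: Bystander: steel instrument box with a wire handle, 76 x 196 x 62 mm. Origin under its centre.

How it is judged:
By the outcome, as a careful person would: the job done as asked, in the order asked, and still so for the second after the job is handed in, with the robot touching nothing.
It also fails if it takes over 64 s, if anything falls off the work surface, if the arm or the gripper's body presses on something with over 40 N, if the wrist force passes 120 N, or if a joint passes its speed limit or range.

## Robot

A 6-joint arm with a two-finger parallel gripper is mounted at the origin on a cart in front of the work surface, level with it; the furniture and walls round the work are solid. World frame = base frame: x ahead of the robot, y to its left, z up, the work surface at z = 0. Lengths are in m, angles in rad, forces in N, time in s.
With the tool pointing down it reaches from about 0.25 to 0.775 m from the base axis. Payload 4 kg.
Tool frame: the origin (TCP) lies between the finger pads; the fingertips stand 14 mm ahead of it and the grasp point (between the pads) lies 5 mm behind it; z points along the fingers, y is the line along which they close (so a half turn about z gives the same grasp; the last joint's range is limited). The gripper opens to 94 mm and grips with 3 to 60 N. Pads are 16 mm wide; open, the fingers measure 119 mm over their backs; the gripper's body (75 mm by 177 mm) begins 78 mm behind the grasp point.
Start: joints at [-1.436, 0.087, 1.371, -0, 1.684, -0.103], TCP at [0.13, -0.535, 0.184] pointing down, gripper open.
Joint ranges: [-3.1, 3.1], [-0.76, 2.03], [0.27, 2.55], [-1.08, 4.22], [0.17, 2.65], [-2.57, 2.57]. Speed limits (rad/s): [2.79, 2.79, 3.14, 3.14, 3.14, 3.14].

## Interface

Orientations are given as [roll, pitch, yaw] about the fixed x, y, z axes, in that order (R = Rz(yaw) Ry(pitch) Rx(roll)).
In Python, from bench import robot, snapshot gives the robot as it stands.
- The arm moves only by the tool carry_out, never from a script. Its argument "motion" is text: rows parted by semicolons, each of 4 numbers parted by spaces: the shift along the tool's x, y, z each as a share of 0.15 m, from -1 to 1, then the turn about the tool's z as a share of 180 degrees, from -1 to 1. A call has exactly 8 rows; each row is the pose to reach, as a shift and turn from the pose commanded when the call began, along the tool's axes at that moment, turning the shorter way round; what a row does not reach only later rows make up. A row lasts 1/10 s, in which the tool goes at most 50 mm and 8.59 degrees, less where a joint would pass 70% of its speed; a pose out of reach is approached as far as the arm can. A call with a number of a shift or a turn outside -1 to 1 is refused whole. A call with a gripper value outside its range is refused whole. "grip" is the opening, from -1 (shut) to 1 (fully open), set as the call begins (left out, the last holds). The fingers move at their own pace and stop on an object; the grip force is fixed at half the most. Time passes only in rows, so rows that repeat a pose let the fingers close, or fill a call up. It gives the time, the measured TCP pose, the force, the opening and the grip force at its end, in the units of the state.
- robot.get_obs(): the state, without advancing time (a new reading comes with each control period).
- snapshot(name): name is "scene" or "top"; returns a dict with "image" (420x560x3 uint8, red, green, blue), "fx", "fy", "cx", "cy" (pixels), "distortion" ([k1, k2, p1, p2, k3] as OpenCV has them; the pictures are not rectified), "pose" (4x4, takes a point from camera to world coordinates). Camera axes: x right, y up, looking along -z (the intrinsics and any distortion apply to the point x, -y, -z); pixel columns grow to the right and rows downward; lengths in m; the calibration is good to about 2 mm. A picture is of the moment at which its call begins. There is no depth.
- robot.close_job(): hands the job in; it is judged then, once.
The state is a dict: "time": time; "joint_positions": joint angles; "qvel": joint speeds; "joint_torque": joint torques, N m; "tool_pos": TCP position; "ee_rot": TCP orientation; "wrist_force": force on the tool from outside, world axes, zero at the start; "wrist_torque": the same for the moment, N m; "width": finger opening in m; "finger_force": force on a finger pad.
Only numpy, scipy, OpenCV 4.12 (cv2) and the standard library are available. Lean on these libraries where they do the work, as an engineer would, in place of code of your own. Each camera call takes 0.05 s, during which the arm holds its last target. There are 200 camera calls.

## Working session

There is one attempt and no reset: what is moved stays moved. The work goes in short steps, Python scripts to look and compute and a tool call to move; the robot and the scene stay as the last step left them, time stands still between calls to the robot, and variables do not carry over. Pictures are saved under pics/ and viewed, at most 10 in all, crops included, and the job is handed in when it is done.

Besides the shell and the picture viewer there is one more tool, called after "Request:" in YAML: its name, and indented under it one key for each argument. carry_out: Moves the arm, as the interface text tells. Shift numbers are shares of 0.15 m and turn numbers shares of 180 degrees, none past 1 either way. Its arguments: {"type":"object","properties":{"motion":{"type":"string"},"grip":{"type":"number"}},"required":["motion"]}

```bash
ls; mkdir -p pics
python3 - <<'E'
from bench import robot, snapshot
import cv2,numpy as np,json
o=robot.get_obs(); print({k:np.round(v,3).tolist() for k,v in o.items()})
for n in("scene","top"):
    s=snapshot(n); cv2.imwrite(f"pics/{n}0.png",s["image"][:,:,::-1])
    print(n,s["fx"],s["fy"],s["cx"],s["cy"],s["distortion"],np.round(s["pose"],3).tolist())
E
```

```text
pics
{'time': 0.0, 'joint_positions': [-1.436, 0.088, 1.372, -0.0, 1.684, -0.103], 'qvel': [0.001, -0.0, 0.0, 0.0, 0.0, -0.002], 'joint_torque': [0.0, -34.018, -30.242, 0.072, 0.033, -0.0], 'tool_pos': [0.129, -0.534, 0.183], 'ee_rot': [-3.139, -0.0, 0.238], 'wrist_force': [0.091, 0.514, -0.51], 'wrist_torque': [-0.033, -0.052, 0.016], 'finger_force': 0.0, 'width': 0.094}
scene 466.1781069244065 466.1781069244065 279.2760836894036 211.49192833342676 [-0.02516517  0.          0.          0.          0.        ] [[-0.84, 0.254, -0.479, -0.093], [-0.542, -0.368, 0.755, 0.98], [0.015, 0.894, 0.447, 0.654], [0.0, 0.0, 0.0, 1.0]]
top 447.5796372026365 447.5796372026365 271.89781319364613 206.48157236166867 [-0.12945554  0.          0.          0.          0.        ] [[-0.009, 0.984, -0.177, 0.292], [-1.0, -0.01, -0.004, -0.059], [-0.006, 0.177, 0.984, 1.41], [0.0, 0.0, 0.0, 1.0]]
```

View pics/scene0.png

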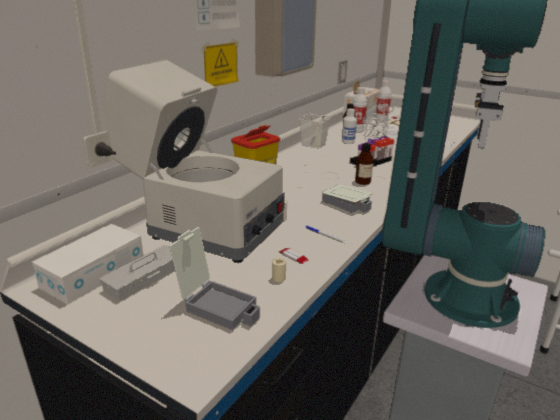

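View pics/top0.png

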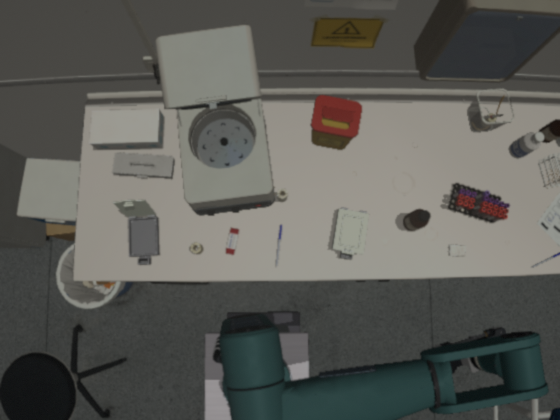

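The scene view shows open case_a at (222,303) with its cover at (192,265), the packet at (293,255), the beige roll at (279,270), the pen at (325,234) and case_b at (347,197). In the top view case_a is at (144,237), the packet at (232,241), the beige roll at (196,248), the pale roll at (281,196), the pen at (279,245), case_b at (350,231) and the bottle at (417,219). Next I'll take zoomed crops for the outlines.

```bash
cat > h.py <<'E'
import numpy as np,cv2
from bench import robot,snapshot
def ray(s,uv):
    K=np.array([[s["fx"],0,s["cx"]],[0,s["fy"],s["cy"]],[0,0,1]])
    p=cv2.undistortPoints(np.array(uv,float).reshape(-1,1,2),K,np.array(s["distortion"],float)).reshape(-1,2)
    P=np.array(s["pose"]); d=np.c_[p[:,0],-p[:,1],-np.ones(len(p))]@P[:3,:3].T
    return P[:3,3],d
def onz(s,uv,z):
    c,d=ray(s,uv); return c+d*((z-c[2])/d[:,2])[:,None]
def tri(s1,u1,s2,u2):
    c1,d1=ray(s1,[u1]);c2,d2=ray(s2,[u2]);d1=d1[0]/np.linalg.norm(d1);d2=d2[0]/np.linalg.norm(d2)
    t=np.linalg.lstsq(np.c_[d1,-d2],c2-c1,rcond=None)[0]
    a=c1+t[0]*d1;b=c2+t[1]*d2; return (a+b)/2,np.linalg.norm(a-b)
def pix(s,p):
    P=np.array(s["pose"]);q=(np.array(p,float).reshape(-1,3)-P[:3,3])@P[:3,:3]; q=q*[1,-1,-1]
    K=np.array([[s["fx"],0,s["cx"]],[0,s["fy"],s["cy"]],[0,0,1]])
    return cv2.projectPoints(q,np.zeros(3),np.zeros(3),K,np.array(s["distortion"],float))[0].reshape(-1,2)
E
python3 - <<'E'
import cv2
t=cv2.imread("pics/top0.png");s=cv2.imread("pics/scene0.png")
c=lambda i,x,y,w,h,k:cv2.resize(i[y:y+h,x:x+w],None,fx=k,fy=k,interpolation=cv2.INTER_CUBIC)
import numpy as np
cv2.imwrite("pics/c_top.png",np.vstack([c(t,100,190,160,80,5)[:300],c(t,240,190,160,80,5)[:300]])if 0 else np.vstack([c(t,105,194,160,74,4),c(t,250,186,160,76,4)]))
cv2.imwrite("pics/c_scene.png",c(s,165,175,220,160,3.6))
E
```

```text
(no output)
```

View pics/c_top.png

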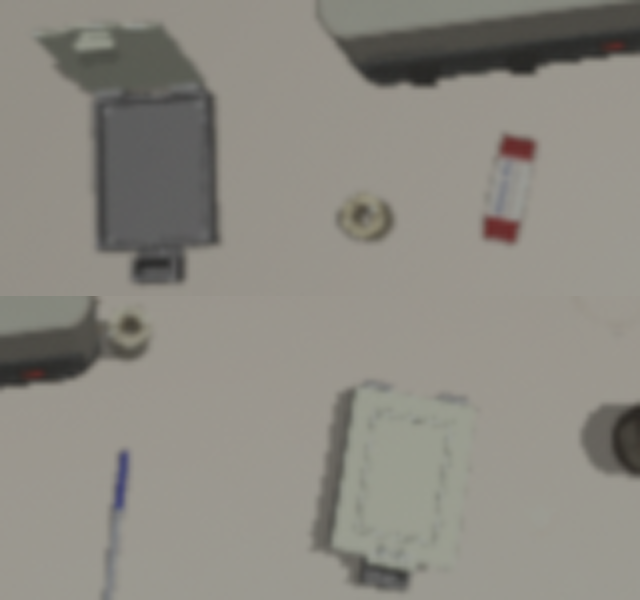

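View pics/c_scene.png

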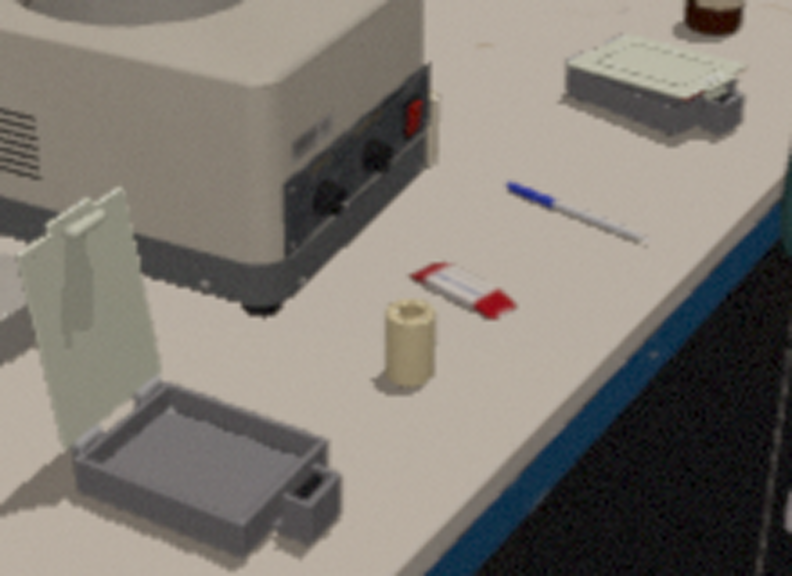

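The crops show the case_a rim corners clearly: (97,96), (213,92), (217,242) and (101,249) in the 4x top crop, and (75,455), (163,385), (328,440), (240,518) in the 3.6x scene crop. The packet's red ends show in both. The cover_b plate corners in the lower crop are about (357,388), (475,402), (455,570) and (332,549).

Run:
```python
from h import *
t=snapshot("top");s=snapshot("scene")
T=lambda a,ox,oy,k:(np.array(a,float)+.5)/k-.5+[ox,oy]
# packet
def reds(im,box):
    x,y,w,h=box;i=im[y:y+h,x:x+w].astype(int);m=((i[:,:,0]-i[:,:,1]>50)&(i[:,:,0]>1.6*i[:,:,2])).astype(np.uint8)
    n,l,st,c=cv2.connectedComponentsWithStats(m);k=[j for j in range(1,n) if st[j,4]>5];print(st[k,4]);return c[k]+[x,y]
rt=reds(t["image"],(215,220,40,40));rs=reds(s["image"],(270,240,50,30));print(rt,rs)
rt=rt[np.argsort(rt[:,1])];rs=rs[np.argsort(rs[:,0])]
for a,b in zip(rt,rs):print("red",np.round(tri(t,a,s,b)[0],4),tri(t,a,s,b)[1], onz(t,[a],.009).round(4))
e=onz(t,rt,.009);print("ctr",e.mean(0),"yaw of length",np.degrees(np.arctan2(*(e[0]-e[1])[[1,0]])),np.linalg.norm(e[0]-e[1]))
# case a
ca=T([(97,96),(213,92),(217,242),(101,249)],105,194,4);cs=T([(75,455),(163,385),(328,440),(240,518)],165,175,3.6)
for a,b in zip(ca,cs):r=tri(t,a,s,b);print("rimA",r[0].round(4),round(r[1],4))
def case(c):
    h=(c[0]+c[1])/2-(c[2]+c[3])/2;print("ctr",c.mean(0).round(4),"yaw",np.degrees(np.arctan2(h[1],h[0])).round(2),"len",np.linalg.norm(h).round(4),"w",np.linalg.norm((c[0]+c[3]-c[1]-c[2])/2).round(4), "yawW",np.degrees(np.arctan2(*((c[0]+c[3]-c[1]-c[2])[[1,0]]))).round(2))
case(onz(t,ca,.03));case(onz(s,cs,.03))
# cover b
cb=T([(357,388),(475,402),(455,570),(332,549)],250,186,4)
sb=T([(567,65),(627,33),(745,68),(690,97)],165,175,3.6)
for a,b in zip(cb,sb):r=tri(t,a,s,b);print("covB",r[0].round(4),round(r[1],4))
case(onz(t,cb,.041));case(onz(s,sb,.041))
hb=T([(350,585),(410,585)],250,186,4)
# cover a free edge
for a,b in zip(T([(37,37),(163,27)],105,194,4),T([(20,255),(122,190)],165,175,3.6)):r=tri(t,a,s,b);print("covA tip",r[0].round(4),round(r[1],4))
# rolls tops, pen
r=tri(t,T((364,215),105,194,4),s,T((410,308),165,175,3.6));print("rollA",r[0].round(4),r[1])
print("rollC",onz(t,[T((128,330-296),250,186,4)],.06))
print("pen",onz(t,T([(123,450-296),(107,598-296)],250,186,4),.01), "bottle",onz(t,[(417,219)],.142))
```

```text
[17 21]
[19 57]
[[233.64705882 230.58823529]
 [229.57142857 250.61904762]] [[283.57894737 249.78947368]
 [301.8245614  259.15789474]]
red [0.4698 0.0689 0.0046] 0.0008370388165474496 [[0.4688 0.0684 0.009 ]]
red [0.4062 0.0814 0.0043] 0.0002280656622629236 [[0.4057 0.0809 0.009 ]]
ctr [0.43726389 0.07462267 0.009     ] yaw of length -11.224580898126236 0.0643596726559464
rimA [0.5107 0.4013 0.0279] 0.0013
rimA [0.5163 0.3103 0.0229] 0.0066
rimA [0.3953 0.3012 0.0253] 0.0017
rimA [0.3904 0.3929 0.0295] 0.0035
ctr [0.4513 0.3495 0.03  ] yaw 3.66 len 0.1198 w 0.0931 yawW 92.39
ctr [0.4516 0.3556 0.03  ] yaw 5.18 len 0.1195 w 0.0862 yawW 91.41
covB [ 0.3894 -0.1986  0.0949] 0.1987
covB [ 0.3783 -0.2856  0.098 ] 0.1978
covB [ 0.2623 -0.2681  0.1063] 0.1993
covB [ 0.2754 -0.181   0.1074] 0.1929
ctr [ 0.2351 -0.2886  0.041 ] yaw -9.63 len 0.1243 w 0.0924 yawW 80.77
ctr [ 0.4586 -0.2932  0.041 ] yaw -2.34 len 0.1209 w 0.0913 yawW 81.48
covA tip [0.5344 0.4048 0.1607] 0.0039
covA tip [0.5407 0.3117 0.1593] 0.0032
rollA [0.4136 0.1811 0.051 ] 0.0016165224650231597
rollC [[ 0.57404711 -0.08354281  0.06      ]]
pen [[ 0.48785587 -0.07926398  0.01      ]
 [ 0.37160803 -0.06539547  0.01      ]] bottle [[ 0.47975865 -0.47383714  0.142     ]]
```

```bash
cat >> h.py <<'E'
def go(x,y,z,yawdeg):
    o=robot.get_obs();p=np.array(o["tool_pos"]);yaw=o["ee_rot"][2];d=np.array([x,y,z])-p
    c,s=np.cos(yaw),np.sin(yaw);q=np.array([c*d[0]+s*d[1],s*d[0]-c*d[1],-d[2]])/.15
    tn=(-(np.radians(yawdeg)-yaw)+np.pi)%(2*np.pi)-np.pi
    print("t",o["time"],"shares",q.round(3),"turn",round(tn/np.pi,3))
E
python3 - <<'E'
from h import *
t=snapshot("top");s=snapshot("scene")
T=lambda a,ox,oy,k:(np.array(a,float)+.5)/k-.5+[ox,oy]
cb=T(np.array([(357,388),(475,402),(455,570),(332,549)])-[0,296],250,186,4)
sb=T([(567,65),(627,33),(745,68),(690,97)],165,175,3.6)
for a,b in zip(cb,sb):r=tri(t,a,s,b);print("covB",r[0].round(4),round(r[1],4))
for S,c in((t,cb),(s,sb)):
    c=onz(S,c,.039);h=(c[0]+c[1]-c[2]-c[3])/2;hm=(c[0]+c[1])/2
    print("hinge",hm,"len",np.linalg.norm(h),"yaw",np.degrees(np.arctan2(h[1],h[0])),"press",hm-h/np.linalg.norm(h)*.11)
hb=T(np.array([(350,585),(410,585)])-[0,296],250,186,4);print("catch end",onz(t,hb,.034))
hb=T(np.array([(132,282),(184,282)]),105,194,4);print("catch end A",onz(t,hb,.034))
go(.437,.0746,.22,-11.2)
E
```

```text
covB [ 0.5319 -0.2624  0.0335] 0.0009
covB [ 0.5186 -0.3548  0.0359] 0.0009
covB [ 0.3889 -0.3317  0.0417] 0.0024
covB [ 0.4033 -0.2379  0.0461] 0.0033
hinge [ 0.52454219 -0.30786005  0.039     ] len 0.12979323080226896 yaw -9.937625125147747 press [ 0.41619261 -0.28887669  0.039     ]
hinge [ 0.52096362 -0.29978911  0.039     ] len 0.12124690409313073 yaw -2.3431169222507835 press [ 0.41105559 -0.2952919   0.039     ]
catch end [[ 0.37798003 -0.2519577   0.034     ]
 [ 0.3773117  -0.29831883  0.034     ]]
catch end A [[0.36300788 0.36485055 0.034     ]
 [0.36302607 0.32363347 0.034     ]]
t 0.3 shares [ 2.948 -3.462 -0.243] turn 0.138
```

Request:
carry_out:
  motion: "0.15 -0.17 -0.25 0.03; 0.35 -0.4 -0.25 0.06; 0.55 -0.64 -0.25 0; 0.74 -0.87 -0.25 0; 0.74 -0.87 -0.25 0; 0.74 -0.87 -0.25 0; 0.74 -0.87 -0.25 0; 0.74 -0.87 -0.25 0"
  grip: 1

```text
time: 1.1
tool_pos: [0.2061, -0.3825, 0.2211]
ee_rot: [-3.141, 0.0, 0.236]
wrist_force: [0.2, 0.8, 0.2]
width: 0.0943
finger_force: 0.0
```

Request:
carry_out:
  motion: "0.15 -0.17 0 0; 0.35 -0.4 0 0; 0.55 -0.64 0 0; 0.74 -0.87 0 0; 0.74 -0.87 0 0; 0.74 -0.87 0 0; 0.74 -0.87 0 0; 0.74 -0.87 0 0"

```text
time: 1.9
tool_pos: [0.2832, -0.23, 0.2212]
ee_rot: [-3.141, 0.001, 0.235]
wrist_force: [-0.4, -0.9, 0.2]
width: 0.094
finger_force: 0.0
```

Request:
carry_out:
  motion: "0.15 -0.17 0 0; 0.35 -0.4 0 0; 0.55 -0.64 0 0; 0.74 -0.87 0 0; 0.74 -0.87 0 0; 0.74 -0.87 0 0; 0.74 -0.87 0 0; 0.74 -0.87 0 0"

```text
time: 2.7
tool_pos: [0.3606, -0.0773, 0.2214]
ee_rot: [3.141, 0.0, 0.234]
wrist_force: [-0.0, -0.3, 1.1]
width: 0.094
finger_force: 0.0
```

Request:
carry_out:
  motion: "0.15 -0.17 0 0.02; 0.35 -0.4 0 0.05; 0.55 -0.64 0 0.08; 0.73 -0.86 0 0.12; 0.73 -0.86 0 0.138; 0.73 -0.86 0 0.138; 0.73 -0.86 0 0.138; 0.73 -0.86 0 0.138"

```text
time: 3.5
tool_pos: [0.437, 0.0741, 0.2216]
ee_rot: [3.141, -0.0, -0.198]
wrist_force: [0.4, -0.4, 0.0]
width: 0.094
finger_force: 0.0
```

```bash
python3 -c "
from h import *
go(.4378,.0748,.02,-11.2); print(robot.get_obs()['tool_pos'],robot.get_obs()['ee_rot'])"
```

```text
t 3.5 shares [ 0.005 -0.005  1.344] turn -0.001
[0.43697096 0.07414778 0.22159922] [ 3.14144792e+00 -3.69684661e-04 -1.97761254e-01]
```

Request:
carry_out:
  motion: "0 0 0.2 0; 0 0 0.45 0; 0 0 0.7 0; 0 0 0.9 0; 0 0 1 0; 0 0 1 0; 0 0 1 0; 0 0 1 0"
  grip: 0.4

```text
time: 4.3
tool_pos: [0.4383, 0.0751, 0.0733]
ee_rot: [-3.141, -0.003, -0.197]
wrist_force: [-0.1, -0.5, 0.3]
width: 0.0659
finger_force: 0.0
```

Run:
```python
from h import *
go(.4378,.0748,.0165,-11.2)
s=snapshot("scene");i=s["image"][200:300,230:370,::-1];cv2.imwrite("pics/g1.png",cv2.resize(i,None,fx=4,fy=4,interpolation=2))
```

```text
t 4.3 shares [-0.003  0.003  0.378] turn -0.0
```

View pics/g1.png

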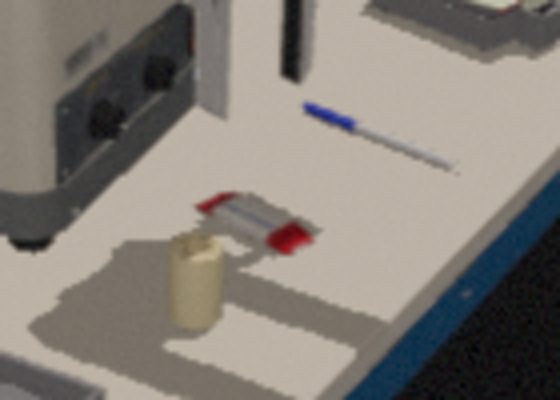

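The two fingers, at crop (213,110) and (293,75), hover above the packet at (258,222) with nothing touched. I'll descend and grip.

Request:
carry_out:
  motion: "0 0 0.1 0; 0 0 0.2 0; 0 0 0.3 0; 0 0 0.35 0; 0 0 0.38 0; 0 0 0.38 0; 0 0 0.38 0; 0 0 0.38 0"

```text
time: 5.15
tool_pos: [0.4377, 0.0756, 0.0153]
ee_rot: [-3.141, -0.002, -0.196]
wrist_force: [0.3, 0.3, 0.1]
width: 0.0658
finger_force: 0.0
```

Request:
carry_out:
  motion: "0 0 0 0; 0 0 0 0; 0 0 0 0; 0 0 0 0; 0 0 0 0; 0 0 0 0; 0 0 0 0; 0 0 0 0"
  grip: -1

```text
time: 5.95
tool_pos: [0.437, 0.0755, 0.0144]
ee_rot: [3.141, 0.0, -0.196]
wrist_force: [-0.6, -0.2, -1.1]
width: 0.0053
finger_force: 0.0
```

Request:
carry_out:
  motion: "0 0 -0.1 0; 0 0 -0.3 0; 0 0 -0.5 0; 0 0 -0.7 0; 0 0 -0.9 0; 0 0 -1 0; 0 0 -1 0; 0 0 -1 0"

```text
time: 6.75
tool_pos: [0.4368, 0.0755, 0.164]
ee_rot: [3.141, 0.0, -0.196]
wrist_force: [-0.1, 0.2, -0.7]
width: 0.0006
finger_force: 0.0
```

```bash
python3 -c "
from h import *
go(.451,.350,.165,3.6)
i=snapshot('scene')['image'][60:320,170:400,::-1];cv2.imwrite('pics/g2.png',cv2.resize(i,None,fx=2.3,fy=2.3,interpolation=2))"
```

```text
t 6.75 shares [-0.263 -1.813 -0.007] turn -0.082
```

View pics/g2.png

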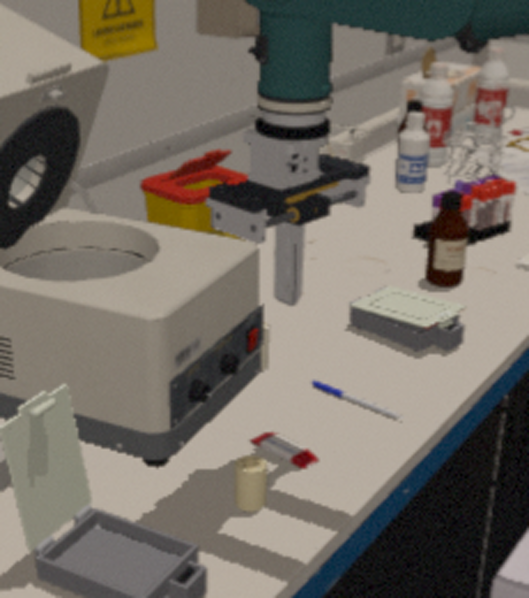

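The gripper closed on nothing. The packet still lies at crop (285,449), and the closed fingertips hang at crop (287,303). I'll check that against the projection.

Run:
```python
from h import *
s=snapshot("scene");t=snapshot("top")
print("tip proj",pix(s,[.4368,.0755,.150]),"seen",170+287/2.3,60+303/2.3)
def reds(im,box):
    x,y,w,h=box;i=im[y:y+h,x:x+w].astype(int);m=((i[:,:,0]-i[:,:,1]>45)&(i[:,:,0]>1.6*i[:,:,2])).astype(np.uint8)
    n,l,st,c=cv2.connectedComponentsWithStats(m);k=[j for j in range(1,n) if st[j,4]>4];return c[k]+[x,y],st[k,4]
print(reds(s["image"],(270,240,50,30)))
print(reds(t["image"],(205,210,60,60)))
i=t["image"][120:300,120:360,::-1];cv2.imwrite("pics/g3.png",cv2.resize(i,None,fx=3,fy=3,interpolation=2))
```

```text
tip proj [[294.62148622 204.83883513]] seen 294.7826086956522 191.73913043478262
(array([[283.1       , 249.95      ],
       [301.83333333, 259.22222222]]), array([20, 54], dtype=int32))
(array([], shape=(0, 2), dtype=float64), array([], dtype=int32))
```

View pics/g3.png

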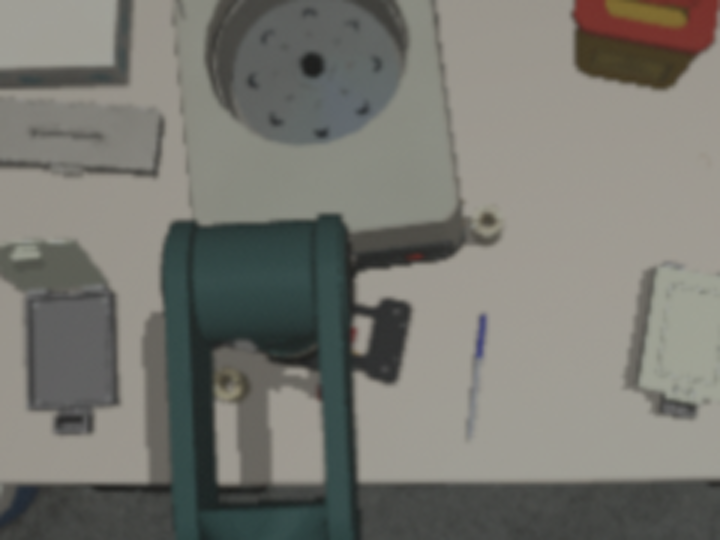

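The top view shows the arm over the packet, with the end of the gripper body at crop (390,340). The fingertip sits 13 px above its projection, so I'll triangulate the gripper itself to see which way it is off.

Run:
```python
from h import *
s=snapshot("scene");t=snapshot("top")
g2=lambda x,y:(170+x/2.3,60+y/2.3);g3=lambda x,y:(120+x/3,120+y/3)
for b in((345,170),(367,178),(325,158)):
    print("body -y end",tri(t,g3(392,328),s,g2(*b)))
o=robot.get_obs();print(o["tool_pos"],o["ee_rot"],o["joint_positions"])
yd=np.array([np.sin(-.196),-np.cos(-.196),0]);p=np.array([.4368,.0755,.164])
for h in(.073,.083,.11):
    print("expected end",p+.0885*yd+[0,0,h],pix(t,p+.0885*yd+[0,0,h]),pix(s,p+.0885*yd+[0,0,h]))
print("g1 tips seen",(230+213/4,200+113/4),(230+293/4,200+77/4))
p=np.array([.4383,.0751,.0593])
for k in(.033,.039,-.033,-.039):print(k,pix(s,p+k*yd),pix(s,p+k*yd+[0,0,.02]))
print("z needed for seen x,y at pix:",[onz(s,[g2(287,303)],z).round(4) for z in(.13,.15,.17,.18)])
```

```text
body -y end (array([ 0.42634346, -0.00452718,  0.31598495]), np.float64(0.014343123999521727))
body -y end (array([ 0.41557567, -0.00909689,  0.31049294]), np.float64(0.03901921785914966))
body -y end (array([ 4.35654763e-01, -1.53418160e-05,  3.26401016e-01]), np.float64(0.009012968172751984))
[0.43626245 0.07550262 0.16304533] [ 3.14090711e+00  2.52191690e-03 -1.95767724e-01] [ 4.32391466e-02 -1.47585104e-01  1.64056114e+00 -6.92479132e-05
  1.65122914e+00  1.80979686e+00]
expected end [ 0.41956485 -0.01130553  0.237     ] [[255.98336169 238.14172227]] [[319.1770665  163.35614438]]
expected end [ 0.41956485 -0.01130553  0.247     ] [[255.82699942 237.729625  ]] [[319.38680046 159.63356151]]
expected end [ 0.41956485 -0.01130553  0.274     ] [[255.39134086 236.58133628]] [[319.96035683 149.44254693]]
g1 tips seen (283.25, 228.25) (303.25, 219.25)
0.033 [[301.64182042 231.91738916]] [[301.92269903 225.21480219]]
0.039 [[303.15297148 231.14327549]] [[303.44403328 224.45634313]]
-0.033 [[284.36289404 240.76730903]] [[284.52200079 233.88870496]]
-0.039 [[282.72995426 241.60352411]] [[282.87704568 234.70856913]]
z needed for seen x,y at pix: [array([[ 0.5004, -0.0318,  0.13  ]]), array([[0.4778, 0.0068, 0.15  ]]), array([[0.4552, 0.0454, 0.17  ]]), array([[0.4439, 0.0647, 0.18  ]])]
```

The columns match and only the rows differ, in both images. So the real fingertip stands about 35 mm higher than the reading says, while x and y are fine. I'll go down to the known-free height again, then feel for the table.

Request:
carry_out:
  motion: "0 0 0.15 0; 0 0 0.35 0; 0 0 0.55 0; 0 0 0.75 0; 0 0 0.9 0; 0 0 0.98 0; 0 0 0.98 0; 0 0 0.98 0"
  grip: 0.4

```text
time: 7.8
tool_pos: [0.4376, 0.0755, 0.0181]
ee_rot: [-3.141, -0.001, -0.196]
wrist_force: [0.2, 0.2, 0.3]
width: 0.0612
finger_force: 0.0
```

Request:
carry_out:
  motion: "0 0 0.03 0; 0 0 0.06 0; 0 0 0.08 0; 0 0 0.1 0; 0 0 0.1 0; 0 0 0.1 0; 0 0 0.1 0; 0 0 0.1 0"

```text
time: 8.6
tool_pos: [0.4372, 0.0755, 0.0026]
ee_rot: [-3.142, -0.0, -0.196]
wrist_force: [-0.4, -0.9, -0.1]
width: 0.0658
finger_force: 0.0
```

Run:
```python
from h import *
o=robot.get_obs();print(o["tool_pos"],o["wrist_force"])
i=snapshot('scene')['image'][200:300,230:370,::-1];cv2.imwrite('pics/g4.png',cv2.resize(i,None,fx=5,fy=5,interpolation=2))
```

```text
[0.4371507  0.07553997 0.00261712] [-0.40232081 -0.91426079 -0.10589426]
```

View pics/g4.png

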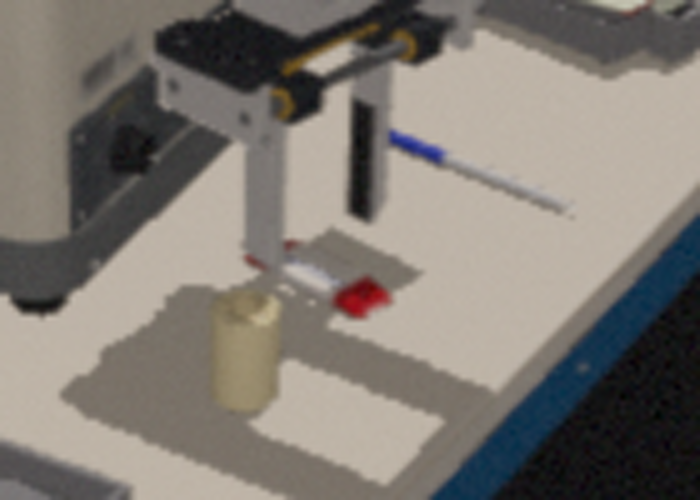

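The fingers straddle the packet: the near tip is at crop (263,268), the far tip at (365,218), and the packet's red end at (362,297). They are about 20 mm too high, which agrees with the offset. I'll go down gently.

Request:
carry_out:
  motion: "0 0 0.03 0; 0 0 0.06 0; 0 0 0.08 0; 0 0 0.09 0; 0 0 0.1 0; 0 0 0.1 0; 0 0 0.1 0; 0 0 0.1 0"

```text
time: 9.45
tool_pos: [0.4372, 0.0755, -0.0124]
ee_rot: [3.142, -0.0, -0.196]
wrist_force: [-0.5, 0.0, 0.2]
width: 0.066
finger_force: 0.0
```

Request:
carry_out:
  motion: "0 0 0.007 0; 0 0 0.013 0; 0 0 0.02 0; 0 0 0.027 0; 0 0 0.027 0; 0 0 0.027 0; 0 0 0.027 0; 0 0 0.027 0"

```text
time: 10.25
tool_pos: [0.4371, 0.0755, -0.0165]
ee_rot: [3.142, -0.0, -0.196]
wrist_force: [-0.4, 0.2, 0.0]
width: 0.0657
finger_force: 0.0
```

Request:
carry_out:
  motion: "0 0 0.007 0; 0 0 0.013 0; 0 0 0.02 0; 0 0 0.02 0; 0 0 0.02 0; 0 0 0.02 0; 0 0 0.02 0; 0 0 0.02 0"

```text
time: 11.05
tool_pos: [0.4371, 0.0755, -0.0196]
ee_rot: [3.142, -0.0, -0.196]
wrist_force: [-0.4, -0.9, 0.8]
width: 0.0661
finger_force: 0.0
```

Request:
carry_out:
  motion: "0 0 0 0; 0 0 0 0; 0 0 0 0; 0 0 0 0; 0 0 0 0; 0 0 0 0; 0 0 0 0; 0 0 0 0"
  grip: -1

```text
time: 11.85
tool_pos: [0.437, 0.0755, -0.0196]
ee_rot: [3.141, -0.0, -0.196]
wrist_force: [-0.3, -1.0, 0.1]
width: 0.029
finger_force: 30.0
```

Request:
carry_out:
  motion: "0 0 -0.1 0; 0 0 -0.3 0; 0 0 -0.5 0; 0 0 -0.7 0; 0 0 -0.9 0; 0 0 -1 0; 0 0 -1 0; 0 0 -1 0"

```text
time: 12.65
tool_pos: [0.4367, 0.0756, 0.1299]
ee_rot: [3.141, 0.0, -0.196]
wrist_force: [-0.5, 0.1, -0.0]
width: 0.0295
finger_force: 30.0
```

```bash
python3 -c "
from h import *
print(robot.get_obs()['width']);go(.451,.350,.13,3.6)"
```

```text
0.029479635524859403
t 12.65 shares [-2.630e-01 -1.813e+00 -1.000e-03] turn -0.082
```

Request:
carry_out:
  motion: "-0.03 -0.15 0 0; -0.06 -0.35 0 0; -0.09 -0.55 0 0; -0.12 -0.75 0 0; -0.13 -0.9 0 0; -0.13 -0.9 0 0; -0.13 -0.9 0 0; -0.13 -0.9 0 0"

```text
time: 13.45
tool_pos: [0.4436, 0.2107, 0.1294]
ee_rot: [3.14, 0.002, -0.197]
wrist_force: [0.3, 0.6, 0.7]
width: 0.0295
finger_force: 30.0
```

Request:
carry_out:
  motion: "-0.03 -0.15 0 -0.02; -0.06 -0.35 0 -0.04; -0.09 -0.55 0 -0.06; -0.12 -0.75 0 -0.082; -0.133 -0.913 0 -0.082; -0.133 -0.913 0 -0.082; -0.133 -0.913 0 -0.082; -0.133 -0.913 0 -0.082"

```text
time: 14.25
tool_pos: [0.4513, 0.3484, 0.1303]
ee_rot: [3.141, 0.0, 0.06]
wrist_force: [-0.4, 0.5, -0.3]
width: 0.0295
finger_force: 30.0
```

Run:
```python
from h import *
go(.451,.350,-.003,3.6)
s=snapshot('scene');t=snapshot('top')
a=cv2.resize(s['image'][170:340,160:330,::-1],None,fx=2.35,fy=2.35,interpolation=2);b=cv2.resize(t['image'][180:280,80:180,::-1],None,fx=4,fy=4,interpolation=2)
cv2.imwrite('pics/g5.png',np.hstack([a[:399,:399],b[:399,:399]]))
```

```text
t 14.25 shares [-0.002 -0.011  0.889] turn -0.001
```

View pics/g5.png

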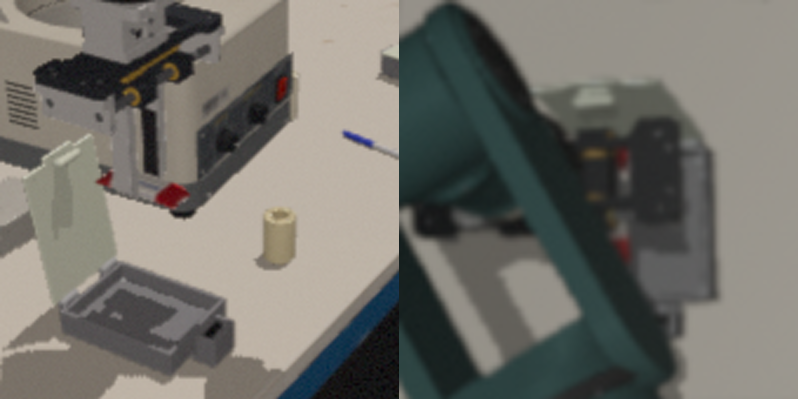

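The packet is held level over case_a, with red ends at left crop (105,180) and (173,194), and at right crop x=622, y=160 and 248. Next I'll triangulate them.

Run:
```python
from h import *
s=snapshot('scene');t=snapshot('top')
for a,b in(((223,160),(105,180)),((223,248),(173,194))):
    print(tri(t,(80+a[0]/4,180+a[1]/4),s,(160+b[0]/2.35,170+b[1]/2.35)))
```

```text
(array([0.4897692 , 0.34529672, 0.14267923]), np.float64(0.011341289597678281))
(array([0.42201292, 0.33836927, 0.14903685]), np.float64(0.004059306203948153))
```

Request:
carry_out:
  motion: "0 -0.01 0.15 0; -0.01 -0.01 0.35 0; -0.01 -0.01 0.5 0; -0.01 -0.01 0.65 0; -0.01 -0.01 0.75 0; -0.01 -0.01 0.82 0; -0.01 -0.01 0.85 0; -0.01 -0.01 0.85 0"

```text
time: 15.25
tool_pos: [0.4497, 0.3513, 0.0028]
ee_rot: [3.141, 0.0, 0.062]
wrist_force: [-0.3, 0.2, -0.1]
width: 0.0291
finger_force: 30.0
```

Request:
carry_out:
  motion: "0 0 0.01 0; 0 0 0.02 0; 0 0 0.03 0; 0 0 0.037 0; 0 0 0.044 0; 0 0 0.044 0; 0 0 0.044 0; 0 0 0.044 0"

```text
time: 16.05
tool_pos: [0.4496, 0.3514, -0.0037]
ee_rot: [3.142, -0.0, 0.062]
wrist_force: [-0.7, 0.1, -1.1]
width: 0.0294
finger_force: 30.0
```

Request:
carry_out:
  motion: "0 0 0.004 0; 0 0 0.008 0; 0 0 0.012 0; 0 0 0.012 0; 0 0 0.012 0; 0 0 0.012 0; 0 0 0.012 0; 0 0 0.012 0"

```text
time: 16.85
tool_pos: [0.4496, 0.3513, -0.0056]
ee_rot: [3.141, 0.0, 0.062]
wrist_force: [-0.2, 0.2, -0.5]
width: 0.0293
finger_force: 30.0
```

Request:
carry_out:
  motion: "0 0 0 0; 0 0 0 0; 0 0 0 0; 0 0 0 0; 0 0 0 0; 0 0 0 0; 0 0 0 0; 0 0 0 0"
  grip: -0.05

```text
time: 17.65
tool_pos: [0.4496, 0.3514, -0.0055]
ee_rot: [3.142, 0.0, 0.062]
wrist_force: [0.3, 0.6, 0.6]
width: 0.0447
finger_force: 0.0
```

Request:
carry_out:
  motion: "0 0 -0.1 0; 0 0 -0.3 0; 0 0 -0.5 0; 0 0 -0.7 0; 0 0 -0.9 0; 0 0 -1 0; 0 0 -1 0; 0 0 -1 0"

```text
time: 18.45
tool_pos: [0.4493, 0.3512, 0.1438]
ee_rot: [3.141, 0.001, 0.062]
wrist_force: [-0.3, 0.7, -0.4]
width: 0.0448
finger_force: 0.0
```

Run:
```python
from h import *
go(.575,.365,.19,3.6)
i=snapshot('scene')['image'].astype(int);x,y,w,h=190,270,80,60;c=i[y:y+h,x:x+w]
m=((c[:,:,0]-c[:,:,1]>45)&(c[:,:,0]>1.6*c[:,:,2])).astype(np.uint8)
n,l,st,ce=cv2.connectedComponentsWithStats(m)
s=snapshot('scene')
for j in range(1,n):
    if st[j,4]>4: print(st[j,4],ce[j]+[x,y],onz(s,[ce[j]+[x,y]],.0205).round(4))
```

```text
t 18.45 shares [ 0.842 -0.04  -0.308] turn -0.0
39 [209.35897436 298.64102564] [[0.4809 0.3588 0.0205]]
94 [234.4893617  307.43617021] [[0.4161 0.3522 0.0205]]
```

Request:
carry_out:
  motion: "0 0 -0.12 0; 0 0 -0.34 0; 0.1 0 -0.34 0; 0.3 -0.02 -0.34 0; 0.5 -0.04 -0.34 0; 0.7 -0.04 -0.34 0; 0.84 -0.04 -0.34 0; 0.84 -0.04 -0.34 0"
  grip: -1

```text
time: 19.35
tool_pos: [0.5762, 0.3641, 0.1912]
ee_rot: [3.139, 0.005, 0.06]
wrist_force: [-0.3, -0.0, -0.5]
width: 0.0006
finger_force: 0.0
```

Request:
carry_out:
  motion: "0 0 0.1 0; 0 0 0.25 0; 0 0 0.4 0; 0 0 0.55 0; 0 0 0.63 0; 0 0 0.63 0; 0 0 0.63 0; 0 0 0.63 0"

```text
time: 20.15
tool_pos: [0.5756, 0.3657, 0.1029]
ee_rot: [-3.14, -0.003, 0.062]
wrist_force: [0.5, -0.7, 0.6]
width: 0.0003
finger_force: 0.0
```

Run:
```python
from h import *
go(.44,.355,.10,3.6)
s=snapshot('scene')
cv2.imwrite('pics/g6.png',cv2.resize(s['image'][140:340,130:330,::-1],None,fx=3,fy=3,interpolation=2))
```

```text
t 20.15 shares [-0.907  0.015  0.019] turn -0.0
```

View pics/g6.png

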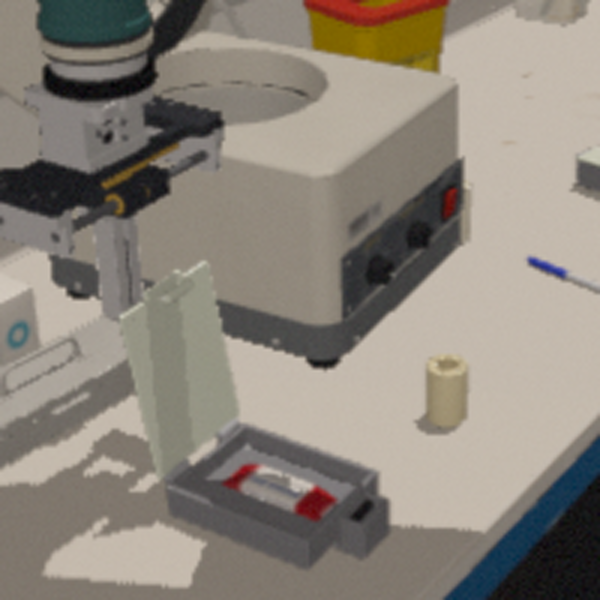

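The picture shows packet_1 flat in the bay at (285,488) and the closed fingers behind cover_a at (118,300). Now I'll push the cover over towards the robot.

Request:
carry_out:
  motion: "-0.1 0.01 0 0; -0.2 0.01 0 0; -0.3 0.01 0 0; -0.4 0.01 0 0; -0.5 0.01 0 0; -0.6 0.01 0 0; -0.7 0.01 0 0; -0.8 0.01 0 0"

```text
time: 21.0
tool_pos: [0.4554, 0.3566, 0.1026]
ee_rot: [-3.14, -0.003, 0.062]
wrist_force: [0.6, 0.1, 0.5]
width: 0.0005
finger_force: 0.0
```

Request:
carry_out:
  motion: "-0.05 0 0 0; -0.1 0 0 0; -0.15 0 0 0; -0.15 0 0 0; -0.15 0 0 0; -0.15 0 0 0; -0.15 0 0 0; -0.15 0 0 0"

```text
time: 21.8
tool_pos: [0.4331, 0.3548, 0.1008]
ee_rot: [3.141, 0.0, 0.062]
wrist_force: [-0.1, 0.3, -0.2]
width: 0.0006
finger_force: 0.0
```

Run:
```python
from h import *
import math
h=np.array([.4513+.064*math.cos(.0628),.350+.064*math.sin(.0628)]);p=h-.11*np.array([math.cos(.0628),math.sin(.0628)]);print("press A",p)
go(*p,.05,3.6)
s=snapshot('scene')
# whiteness test: cover tip region where the bay was
for q in([.4513,.35,.036],[.40,.36,.036],[.47,.33,.034]):
    u,v=pix(s,q)[0].astype(int);print(u,v,s['image'][v-1:v+2,u-1:u+2].mean((0,1)))
```

```text
press A [0.40539068 0.3471131 ]
t 21.8 shares [-0.187  0.04   0.339] turn -0.0
222 295 [158.88888889 157.66666667 141.33333333]
238 306 [121.88888889 122.         106.77777778]
221 288 [122.11111111 121.88888889 107.11111111]
```

Cover colour now fills the bay region, so cover_a has fallen shut. I'll press it.

Request:
carry_out:
  motion: "-0.06 0.01 0.05 0; -0.12 0.03 0.15 0; -0.187 0.04 0.25 0; -0.187 0.04 0.35 0; -0.187 0.04 0.42 0; -0.187 0.04 0.46 0; -0.187 0.04 0.46 0; -0.187 0.04 0.46 0"

```text
time: 22.65
tool_pos: [0.4057, 0.3474, 0.0324]
ee_rot: [-3.141, -0.001, 0.062]
wrist_force: [1.0, 0.5, 0.2]
width: 0.0006
finger_force: 0.0
```

Request:
carry_out:
  motion: "0 0 0.01 0; 0 0 0.02 0; 0 0 0.03 0; 0 0 0.04 0; 0 0 0.05 0; 0 0 0.06 0; 0 0 0.06 0; 0 0 0.06 0"

```text
time: 23.45
tool_pos: [0.4053, 0.3472, 0.0234]
ee_rot: [-3.142, -0.0, 0.062]
wrist_force: [-0.1, -0.1, 3.5]
width: 0.0006
finger_force: 1.7
```

Request:
carry_out:
  motion: "0 0 0.005 0; 0 0 0.01 0; 0 0 0.015 0; 0 0 0.02 0; 0 0 0.02 0; 0 0 0.02 0; 0 0 0.02 0; 0 0 0.02 0"

```text
time: 24.25
tool_pos: [0.405, 0.3472, 0.0199]
ee_rot: [3.142, 0.0, 0.062]
wrist_force: [-1.8, -0.9, 3.3]
width: 0.0004
finger_force: 1.8
```

Request:
carry_out:
  motion: "0 0 0.005 0; 0 0 0.01 0; 0 0 0.015 0; 0 0 0.02 0; 0 0 0.02 0; 0 0 0.02 0; 0 0 0.02 0; 0 0 0.02 0"

```text
time: 25.05
tool_pos: [0.4053, 0.3471, 0.0169]
ee_rot: [3.141, -0.0, 0.062]
wrist_force: [0.5, -0.2, -0.1]
width: 0.0003
finger_force: 0.0
```

Request:
carry_out:
  motion: "0 0 0.003 0; 0 0 0.006 0; 0 0 0.01 0; 0 0 0.01 0; 0 0 0.01 0; 0 0 0.01 0; 0 0 0.01 0; 0 0 0.01 0"

```text
time: 25.85
tool_pos: [0.4052, 0.3471, 0.0155]
ee_rot: [3.142, -0.0, 0.062]
wrist_force: [-0.4, 0.3, 0.8]
width: 0.0003
finger_force: 0.0
```

Request:
carry_out:
  motion: "0 0 0.003 0; 0 0 0.006 0; 0 0 0.009 0; 0 0 0.009 0; 0 0 0.009 0; 0 0 0.009 0; 0 0 0.009 0; 0 0 0.009 0"

```text
time: 26.65
tool_pos: [0.4053, 0.3472, 0.0146]
ee_rot: [-3.142, -0.0, 0.062]
wrist_force: [-2.1, -1.0, 4.9]
width: 0.0003
finger_force: 2.7
```

Request:
carry_out:
  motion: "0 0 0.003 0; 0 0 0.005 0; 0 0 0.005 0; 0 0 0.005 0; 0 0 0 0; 0 0 -0.05 0; 0 0 -0.15 0; 0 0 -0.3 0"

```text
time: 27.45
tool_pos: [0.4042, 0.3464, 0.0577]
ee_rot: [3.14, 0.003, 0.062]
wrist_force: [-0.3, -0.2, 0.5]
width: 0.0008
finger_force: 0.0
```

Request:
carry_out:
  motion: "0 0 -0.15 0; 0 0 -0.35 0; 0 0 -0.6 0; 0 0 -0.8 0; 0 0 -0.8 0; 0 0 -0.8 0; 0 0 -0.8 0; 0 0 -0.8 0"

```text
time: 28.25
tool_pos: [0.4044, 0.3465, 0.1768]
ee_rot: [3.139, 0.003, 0.062]
wrist_force: [0.1, -0.2, -0.3]
width: 0.0003
finger_force: 0.0
```

```bash
python3 -c "
from h import *
go(.4162,-.2885,.17,3.6)"
```

```text
t 28.25 shares [-0.183  4.23   0.046] turn -0.0
```

Request:
carry_out:
  motion: "-0.01 0.15 0 0; -0.02 0.35 0 0; -0.03 0.6 0 0; -0.04 0.85 0 0; -0.04 1 0 0; -0.04 1 0 0; -0.04 1 0 0; -0.04 1 0 0"

```text
time: 29.05
tool_pos: [0.4082, 0.1978, 0.1785]
ee_rot: [-3.141, 0.001, 0.063]
wrist_force: [0.1, 0.5, -0.4]
width: 0.0004
finger_force: 0.0
```

Request:
carry_out:
  motion: "-0.01 0.15 0 0; -0.02 0.35 0 0; -0.03 0.6 0 0; -0.04 0.85 0 0; -0.04 1 0 0; -0.04 1 0 0; -0.04 1 0 0; -0.04 1 0 0"

```text
time: 29.85
tool_pos: [0.4119, 0.0483, 0.179]
ee_rot: [-3.141, 0.0, 0.064]
wrist_force: [0.4, 0.1, 0.1]
width: 0.0004
finger_force: 0.0
```

Request:
carry_out:
  motion: "-0.01 0.15 0 0; -0.02 0.35 0 0; -0.03 0.6 0 0; -0.04 0.85 0 0; -0.04 1 0 0; -0.04 1 0 0; -0.04 1 0 0; -0.04 1 0 0"

```text
time: 30.65
tool_pos: [0.4153, -0.1016, 0.1791]
ee_rot: [-3.141, -0.0, 0.064]
wrist_force: [0.2, 0.7, -0.5]
width: 0.0007
finger_force: 0.0
```

Request:
carry_out:
  motion: "-0.01 0.15 0 0; -0.02 0.35 0 0; -0.03 0.6 0 0; -0.04 0.85 0 0; -0.04 1 0 0; -0.04 1 0 0; -0.04 1 0 0; -0.04 1 0 0"

```text
time: 31.45
tool_pos: [0.4187, -0.2515, 0.1793]
ee_rot: [-3.141, -0.0, 0.064]
wrist_force: [0.1, 0.8, 0.8]
width: 0.0004
finger_force: 0.0
```

Run:
```python
from h import *
go(.4162,-.2885,.035,3.6)
s=snapshot('scene');t=snapshot('top')
# height of the front edge of cover_a, closed: sample outline for check
for S,n in((s,'s'),(t,'t')):
    cv2.imwrite(f'pics/n_{n}.png',S['image'][:,:,::-1])
```

```text
t 31.45 shares [-0.033  0.245  0.962] turn 0.0
```

Request:
carry_out:
  motion: "-0.02 0.12 0 0; -0.03 0.245 0.1 0; -0.033 0.245 0.3 0; -0.033 0.245 0.5 0; -0.033 0.245 0.7 0; -0.033 0.245 0.88 0; -0.033 0.245 0.96 0; -0.033 0.245 0.96 0"

```text
time: 32.35
tool_pos: [0.4147, -0.2886, 0.0335]
ee_rot: [-3.139, 0.003, 0.063]
wrist_force: [-0.7, 0.0, 0.0]
width: 0.0005
finger_force: 0.0
```

Request:
carry_out:
  motion: "0 0 0.01 0; 0 0 0.02 0; 0 0 0.03 0; 0 0 0.04 0; 0 0 0.05 0; 0 0 0.06 0; 0 0 0.07 0; 0 0 0.07 0"

```text
time: 33.15
tool_pos: [0.4155, -0.2901, 0.0243]
ee_rot: [-3.141, 0.0, 0.062]
wrist_force: [0.6, -0.3, -0.2]
width: 0.0007
finger_force: 0.0
```

Request:
carry_out:
  motion: "0 0 0.005 0; 0 0 0.01 0; 0 0 0.015 0; 0 0 0.02 0; 0 0 0.02 0; 0 0 0.02 0; 0 0 0.02 0; 0 0 0.02 0"

```text
time: 33.95
tool_pos: [0.4158, -0.2904, 0.0232]
ee_rot: [3.141, -0.0, 0.062]
wrist_force: [-2.8, 2.7, 7.7]
width: 0.0004
finger_force: 3.7
```

Request:
carry_out:
  motion: "0 0 0.005 0; 0 0 0.01 0; 0 0 0.015 0; 0 0 0.02 0; 0 0 0.02 0; 0 0 0.02 0; 0 0 0.02 0; 0 0 0.02 0"

```text
time: 34.75
tool_pos: [0.4156, -0.2902, 0.0185]
ee_rot: [3.142, 0.0, 0.062]
wrist_force: [-0.6, -0.2, 0.5]
width: 0.0005
finger_force: 0.7
```

Cover_b gave way after 7.7 N. I'll follow it down to the stop.

Request:
carry_out:
  motion: "0 0 0.004 0; 0 0 0.008 0; 0 0 0.012 0; 0 0 0.016 0; 0 0 0.016 0; 0 0 0.016 0; 0 0 0.016 0; 0 0 0.016 0"

```text
time: 35.55
tool_pos: [0.4157, -0.2902, 0.0162]
ee_rot: [3.142, -0.0, 0.062]
wrist_force: [-0.9, 0.5, -0.3]
width: 0.0003
finger_force: 0.0
```

Request:
carry_out:
  motion: "0 0 0.003 0; 0 0 0.006 0; 0 0 0.009 0; 0 0 0.009 0; 0 0 0.009 0; 0 0 0.009 0; 0 0 0.009 0; 0 0 0.009 0"

```text
time: 36.35
tool_pos: [0.4157, -0.2902, 0.015]
ee_rot: [3.141, -0.0, 0.062]
wrist_force: [0.4, -0.4, 0.6]
width: 0.0002
finger_force: 0.0
```

Request:
carry_out:
  motion: "0 0 0.003 0; 0 0 0.006 0; 0 0 0.008 0; 0 0 0.008 0; 0 0 0.008 0; 0 0 0.008 0; 0 0 0.008 0; 0 0 0.008 0"

```text
time: 37.15
tool_pos: [0.4158, -0.2903, 0.0147]
ee_rot: [3.141, -0.0, 0.062]
wrist_force: [-1.9, 1.4, 5.8]
width: 0.0006
finger_force: 2.6
```

The solid stop is at 0.0147, the same height as cover_a. Next I'll lift off and check numerically.

Request:
carry_out:
  motion: "0 0 -0.1 0; 0 0 -0.3 0; 0 0 -0.5 0; 0 0 -0.8 0; 0 0 -1 0; 0 0 -1 0; 0 0 -1 0; 0 0 -1 0"

```text
time: 37.95
tool_pos: [0.4148, -0.2895, 0.1615]
ee_rot: [-3.139, 0.003, 0.062]
wrist_force: [0.4, -0.1, -1.4]
width: 0.0006
finger_force: 0.0
```

Request:
carry_out:
  motion: "-0.15 0.1 -0.1 0; -0.3 0.3 -0.3 0; -0.5 0.5 -0.3 0; -0.7 0.7 -0.3 0; -0.7 0.9 -0.3 0; -0.7 1 -0.3 0; -0.7 1 -0.3 0; -0.7 1 -0.3 0"

```text
time: 38.75
tool_pos: [0.3198, -0.4454, 0.2067]
ee_rot: [-3.138, 0.002, 0.062]
wrist_force: [0.2, 0.1, -0.3]
width: 0.0004
finger_force: 0.0
```

Run:
```python
from h import *
for n in("scene","top"):
    S=snapshot(n);a=cv2.imread(f"pics/{n}0.png")[:,:,::-1].astype(int);b=S["image"].astype(int)
    for nm,q in dict(rollA=(.4136,.1811,.025),rollC=(.574,-.0835,.03),pen=(.4297,-.0723,.005),bottle=(.48,-.474,.08),box=(.64,.35,.04)).items():
        u,v=pix(S,q)[0].round().astype(int);d=np.abs(a-b)[v-14:v+15,u-14:u+15].max(2);print(n,nm,(u,v),"changed px",(d>45).sum())
    # catch-side lip height of covers: bright/dark edge along the image column through the front lip's corner
    for nm,h,yw in(("A",(.5152,.354),3.6),("B",(.5245,-.3079),-9.9)):
        e=np.array([np.cos(np.radians(yw)),np.sin(np.radians(yw))]);w=np.array([-e[1],e[0]])*.030
        f=np.array(h)-.133*e+w
        for z in(.036,.046):print(n,"cover",nm,"edge expected at z",z,pix(S,[*f,z]).round(1)[0])
        u,v=pix(S,[*f,.036])[0].round().astype(int);print("col grey",b[v-10:v+11,u].mean(1).round().astype(int))
print(robot.get_obs()["tool_pos"],robot.get_obs()["time"])
```

```text
scene rollA (np.int64(279), np.int64(269)) changed px 22
scene rollC (np.int64(282), np.int64(211)) changed px 0
scene pen (np.int64(322), np.int64(233)) changed px 0
scene bottle (np.int64(365), np.int64(164)) changed px 0
scene box (np.int64(160), np.int64(267)) changed px 1
scene cover A edge expected at z 0.036 [241.  313.4]
scene cover A edge expected at z 0.046 [240.9 309.5]
col grey [182 176 159 175 179 179 178 180 182 180 173 155 100  73  67  67  67  72
  85  95 105]
scene cover B edge expected at z 0.036 [359.2 202.8]
scene cover B edge expected at z 0.046 [359.5 199.9]
col grey [184 177 179 179 180 182 177 169 179 175 118  76  75  72  72  75  77  93
 103 108 120]
top rollA (np.int64(197), np.int64(248)) changed px 0
top rollC (np.int64(281), np.int64(196)) changed px 0
top pen (np.int64(278), np.int64(243)) changed px 0
top bottle (np.int64(411), np.int64(222)) changed px 0
top box (np.int64(145), np.int64(177)) changed px 0
top cover A edge expected at z 0.036 [134.3 258.4]
top cover A edge expected at z 0.046 [133.3 258.2]
col grey [147 148 149 148 143 142 148 153 153 150 142 144 147 148 148 147 147 147
 147 147 147]
top cover B edge expected at z 0.036 [338.1 251.1]
top cover B edge expected at z 0.046 [338.6 250.8]
col grey [146 138 140 148 155 158 157 158 153 137 112 103 103 102 100  98  98 100
 102 101 101]
[ 0.32026724 -0.44518008  0.20791438] 38.85
```

Both lip edges sit at the shut height, row 314 for A and 203 for B. No bystander moved; the 22 changed pixels near roll A are where the packet used to lie.

```bash
python3 -c "
from bench import robot
print(robot.close_job())"
```

```text
the job is handed in; nothing more can be done
None
```

I handed the job in at about 39 s: packet_1 lies flat in case_a, both covers were pressed past the snap to their stops, and the camera checks show both shut and the other things unmoved; no verdict was returned.

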